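# Find the blind hole and hold the moulded spacer hole-up

## Robot

A 6-joint arm with a two-finger parallel gripper is mounted at the origin on the work surface. World frame = base frame: x ahead of the robot, y to its left, z up, the work surface at z = 0. Lengths are in mm, angles in rad, forces in N, time in s.
With the tool pointing down it reaches from about 350 to 875 mm from the base axis. Payload 4.2 kg.
Tool frame: the origin (TCP) lies midway between the tips of the shut fingers; the grasp point (between the pads) lies r.grasp_offset behind it (r.grasp_offset is the distance from the TCP to the grasp point, in mm); z points along the fingers, y is the line along which they close (so a half turn about z gives the same grasp; the last joint's range is limited). The gripper opens to 85 mm and grips with 20 to 120 N. Pads are 22 mm wide; open, the fingers measure 114 mm over their backs; the gripper's body (76 mm by 85 mm) begins 54 mm behind the grasp point. The pads swing forward as they close: fully open they stand 13 mm farther back than shut.
Start: joints at [-0.942, 0.385, 0.008, 0, -1.194, -0.259], TCP at [225.907, -582.722, 231.312] pointing down, gripper open.
Joint ranges: [-3.14, 3.14], [-1.21, 2.06], [-1.07, 1.41], [-3.16, 2.05], [-2.99, -0.16], [-3.1, 3.1]. Speed limits (rad/s): [2.79, 2.79, 3.14, 3.14, 3.14, 3.14].

## Interface

Orientations are given as a unit quaternion [w, x, y, z].
In Python, from bench import telemetry, vision, job, r gives the robot as it stands.
- The arm moves only by the tool servo_tool, never from a script. Its argument "plan" is a list of rows, each an object with "dr": the turn, a rotation vector about the tool's x, y, z in a scale on which 1.0 is pi rad, a list of three; "linear": the shift along the tool's x, y, z in normalised numbers (1 is 80 cm), a list of three; "gripper": the finger opening in mm, from 0 to 85.4. In form: [{"dr": [ax, ay, az], "linear": [dx, dy, dz], "gripper": gripper}, ...]. A call has 1 to 20 rows; each row is the pose to reach, as a shift and turn from the pose commanded when the call began, along the tool's axes at that moment; what a row does not reach only later rows make up. A row lasts 1/12 s, in which the tool goes at most 41.7 mm and 7.16 degrees, less where a joint would pass 70% of its speed; a pose out of reach is approached as far as the arm can. Shift and turn numbers lie between -1 and 1, and a call with a number outside is refused. A call with a gripper value outside its range is refused whole. The fingers move at their own pace and stop on an object; "newtons" is the grip in N (left out, the last holds). Time passes only in rows, so rows that repeat a pose let the fingers close. It gives the time, the measured TCP pose, the force, the opening and the grip force at its end, in the units of the state.
- telemetry.observe(): the state, without advancing time (a new reading comes with each control period).
- vision.snapshot(name): name is "side" or "top"; returns (picture, depth): 480x640x3 uint8, red, green, blue; 480x640 float32, mm along the optical axis (not along the pixel's ray), 0 where there is no reading.
- vision.camera_info(name): a dict with "fx", "fy", "cx", "cy" (pixels), "view" (4x4, takes a point from world to camera coordinates). Camera axes: x right, y down, z forward; pixel columns grow to the right and rows downward; lengths in mm; the calibration is good to about 2 mm. A picture is of the moment at which its call begins. camera_info takes no time and is no camera call.
- job.job_done(): hands the job in; it is judged then, once.
The state is a dict: "time_s": time; "qpos": joint angles; "dq": joint speeds; "joint_torque": joint torques, N m; "ee_pos": TCP position; "ee_rot": TCP orientation; "force": force on the tool from outside, world axes, zero at the start; "moment": the same for the moment, N m; "finger_gap": finger opening in mm; "gripper_force": force on a finger pad.
Only numpy, scipy, OpenCV 4.12 (cv2) and the standard library are available. Lean on these libraries where they do the work, as an engineer would, in place of code of your own. Each camera call takes 0.05 s, during which the arm holds its last target. There are 200 camera calls.

## Task

Of the two white blocks lying on the cutting mat, one has a blind hole in one end and the other is an undrilled blank. Take the drilled block, turn it so the hole faces straight up, and prove it by feel: press its closed underside gently on the brass spring pin until the pin dips (it would slip into the hole without dipping). Then lift it off and finish holding it still in the gripper, upright with the hole up, at least 10 cm above the mat, leaving the scissors cup, lidded pot and pale green sanding block where they stand.

Things in the scene. Friction and masses are not known exactly. Their poses are not given: they have to be found in the camera images.
- spacer: White plastic block with the blind hole, 60 x 40 x 40 mm, about 90 g, lying on the mat at any yaw. Origin at the centre of the block; its x axis runs along the 60 mm length and points out of the end that has the hole (its other end is closed); y and z are square to the flat 40 mm sides. The hole is round, 20 mm across and 35 mm deep, along the block's centre line.
- spacer_hole (a point): Centre of the hole's mouth, in the end face of the drilled block, 30 mm from its origin along +x.
- spacer_foot (a point): Centre of the closed end face of the drilled block, 30 mm from its origin along -x.
- blank: Undrilled white plastic block, same outside size (60 x 40 x 40 mm), both ends closed; origin at its centre, x along its length. It may be handled if wanted. The two blocks may swap places.
- feeler_base: Fixed square aluminium foot of the feeler, 70 x 70 x 15 mm, with a dark collar 24 mm across up to 21 mm; origin at the centre of its underside on the mat.
- feeler (a joint): Dip of the brass spring pin in m: 0 when up, 0.008 when fully down. It dips straight down; about 1.5 N starts it and 5.5 N takes it fully down, after which it is rigid.
- feeler_top (a point): Centre of the top of the brass pin, 10 mm across, which stands upright in the middle of the foot; its top is 55 mm above the mat when up.
- mat: Green cutting mat, fixed, 440 x 800 x 2 mm, on the bench; its top is 2 mm above the work surface. Origin at the centre of its underside.
- cup: Red cup of scissors, 82 mm across, 195 mm high with the scissors; origin at the centre of its underside. Bystander.
- pot: White pot with a lid, 62 mm across, 40 mm high; origin at the centre of its underside. Bystander.
- sander: Pale pale green sanding block, 50 x 80 x 28 mm; origin at the centre of its underside. Bystander.

How it is judged (in metres and radians):
On the way:
1. the drilled block, gripped and hole up, is pressed with its closed end on the spring pin so that the pin dips (value of joint feeler above 0.002 m and angle between spacer's own x axis and vertical below 0.26 rad and horizontal distance between spacer_foot and feeler_top below 0.022 m and contact force between spacer and feeler_base above 0.5 N and contact force between spacer and the fingers above 1 N), for 0.1 s.
At the end, for the whole second after the job is handed in: The drilled block is held still in the fingers alone, hole up within 10 degrees, its closed end more than 9 cm up and off the pin, and the pin is back up (angle between spacer's own x axis and vertical below 0.17 rad and height (world z) of spacer_foot above 0.09 m and contact force between spacer and the fingers above 1 N and contact force between spacer and feeler_base below 0.1 N and contact force between spacer and cup below 0.1 N and linear speed of spacer below 0.02 m/s and angular speed of spacer below 0.2 rad/s and value of joint feeler below 0.001 m); the arm keeps its last pose, push and grip.
It fails at once if the block is rammed onto the pin (more than 25 N) (contact force between spacer and feeler_base above 25 N).
It fails at once if a bystander is shifted by more than 3 cm or tipped (distance of any of cup, pot, sander from where it was at the start of the episode above 0.03 m or angle between cup's own z axis and vertical above 0.5 rad).
It also fails if it takes over 64 s, if anything falls off the work surface, if the arm or the gripper's body presses on something with over 40 N, if the wrist force passes 120 N, or if a joint passes its speed limit or range.

## Working session

There is one attempt and no reset: what is moved stays moved. The work goes in short steps, Python scripts to look and compute and a tool call to move; the robot and the scene stay as the last step left them, time stands still between calls to the robot, and variables do not carry over. Pictures are saved under pics/ and viewed, at most 10 in all, crops included, and the job is handed in when it is done.

Besides the shell and the picture viewer there is one more tool, called after "Emit:" by a JSON object that holds its "api" and its "payload", one argument or row to a line. servo_tool: Moves the arm, as the interface text tells. Its arguments: {"type":"object","properties":{"plan":{"type":"array","items":{"type":"object","properties":{"dr":{"type":"array","items":{"type":"number"}},"linear":{"type":"array","items":{"type":"number"}},"gripper":{"type":"number"}}}},"newtons":{"type":"number"}},"required":["plan"]}

```bash
mkdir -p pics; ls; python3 - <<'E'
from bench import telemetry,vision,job,r
import cv2,numpy as np
for n in("top","side"):
    p,d=vision.snapshot(n); cv2.imwrite(f"pics/{n}0.png",p[...,::-1]); np.save(f"pics/{n}0.npy",d); np.save(f"pics/{n}0rgb.npy",p)
    c=vision.camera_info(n); print({k:np.round(v,3).tolist() for k,v in c.items()})
print(telemetry.observe(), r.grasp_offset)
E
```

```text
pics
{'fx': 503.437, 'fy': 503.437, 'cx': 320.645, 'cy': 244.226, 'view': [[-0.029, -1.0, 0.001, 20.845], [-0.994, 0.029, -0.106, 588.319], [0.106, -0.004, -0.994, 856.707], [0.0, 0.0, 0.0, 1.0]]}
{'fx': 461.734, 'fy': 461.734, 'cx': 320.872, 'cy': 239.982, 'view': [[-0.984, -0.177, 0.003, 591.993], [-0.135, 0.736, -0.664, 106.282], [0.115, -0.654, -0.748, 992.343], [0.0, 0.0, 0.0, 1.0]]}
{'time_s': 0.1, 'qpos': array([-9.42415716e-01,  3.85490561e-01,  6.74820917e-03, -4.35440055e-04,
       -1.19403235e+00, -2.58647794e-01]), 'dq': array([-0.00113129, -0.00294793,  0.00274964, -0.00043245,  0.00067985,
       -0.00187292]), 'joint_torque': array([-2.64780201e-04, -3.93320096e+01,  1.88930494e+01,  4.19791326e+00,
       -2.55729748e-03,  3.73421869e-06]), 'ee_pos': array([ 225.70029339, -582.24894269,  230.31875666]), 'ee_rot': array([-2.41684858e-04, -1.83736192e-01,  9.82975072e-01,  9.80320443e-04]), 'force': array([ 0.63354817, -0.67871244,  0.15621461]), 'moment': array([-0.08333866, -0.03048044, -0.01072514]), 'gripper_force': 0.0, 'finger_gap': 85.29831253527249} 18.700000000000003
```

View pics/top0.png

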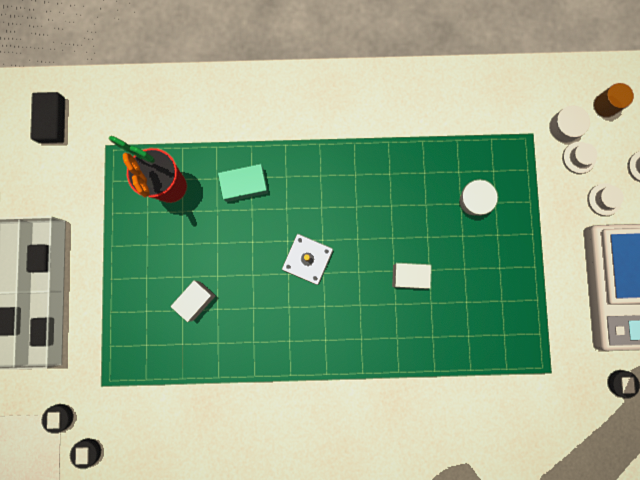

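View pics/side0.png

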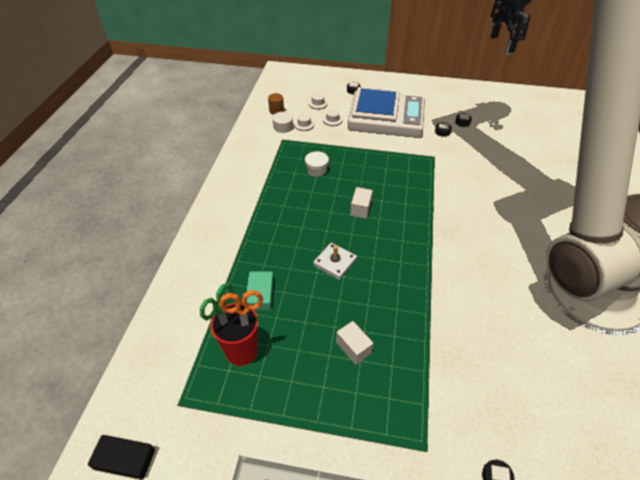

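The top view shows white blocks at (193,301) and (413,276), and the feeler pin at (307,258). The cup is at (155,175), the sander at (243,183) and the pot at (479,198). In the side view the blocks are at (354,342) and (361,202). No hole is evident yet, so I'll enlarge and measure.

```bash
cat > h.py <<'E'
import cv2,numpy as np
from bench import telemetry,vision,job,r
def ray(n,uv,z):
    c=vision.camera_info(n);V=np.array(c["view"]);R,t=V[:3,:3],V[:3,3]
    uv=np.atleast_2d(uv); d=np.c_[(uv[:,0]-c["cx"])/c["fx"],(uv[:,1]-c["cy"])/c["fy"],np.ones(len(uv))]@R
    o=-R.T@t; return o+d*((z-o[2])/d[:,2])[:,None]
def proj(n,P):
    c=vision.camera_info(n);V=np.array(c["view"]);q=np.atleast_2d(P)@V[:3,:3].T+V[:3,3]
    return np.c_[q[:,0]/q[:,2]*c["fx"]+c["cx"],q[:,1]/q[:,2]*c["fy"]+c["cy"]]
def cloud(n,d):
    c=vision.camera_info(n);V=np.array(c["view"]);v,u=np.mgrid[:480,:640]
    q=np.stack([(u-c["cx"])/c["fx"]*d,(v-c["cy"])/c["fy"]*d,d],-1)-V[:3,3]
    return q@V[:3,:3]
E
python3 - <<'E'
from h import *
p=np.load("pics/top0rgb.npy");d=np.load("pics/top0.npy");X=cloud("top",d)
for nm,(u,v) in dict(A=(193,301),B=(413,276)).items():
    m=np.zeros((480,640),np.uint8); s=(slice(v-35,v+35),slice(u-35,u+35))
    m[s]=((p[s].min(-1)>100)&(X[s][...,2]>38)).astype(np.uint8)
    c=max(cv2.findContours(m,0,1)[0],key=cv2.contourArea)[:,0]
    W=ray("top",c,42)[:,:2].astype(np.float32)
    print(nm,cv2.minAreaRect(W),"depth z",np.median(X[s][...,2][m[s]>0]))
m=np.zeros((480,640),np.uint8);s=(slice(225,292),slice(275,340))
h=cv2.cvtColor(p,cv2.COLOR_RGB2HSV)
f=(X[s][...,2]>40)
vv,uu=np.nonzero(f);print("pin px",uu.mean()+275,vv.mean()+225,f.sum(),ray("top",[uu.mean()+275,vv.mean()+225],55),X[s][...,2].max())
m[s]=(h[s][...,1]<60)&(h[s][...,2]>120)
c=max(cv2.findContours(m,0,1)[0],key=cv2.contourArea)[:,0];print("foot",cv2.minAreaRect(ray("top",c,17)[:,:2].astype(np.float32)))
for n,u,v in(("cup",157,175),("pot",479,198),("sander",243,183)):print(n,X[v,u])
for n in("top","side"):
    V=np.array(vision.camera_info(n)["view"]);print(n,"cam",-V[:3,:3].T@V[:3,3])
P={n:np.load(f"pics/{n}0rgb.npy")[...,::-1] for n in("top","side")}
t=[cv2.resize(P[n][v-32:v+32,u-40:u+40],(400,300),interpolation=cv2.INTER_CUBIC) for n,u,v in(("top",193,301),("top",413,276),("side",354,342),("side",361,202))]
cv2.imwrite("pics/crops.png",np.vstack([np.hstack(t[:2]),np.hstack(t[2:])]))
E
```

```text
A ((496.01751708984375, 230.7797393798828), (40.402671813964844, 60.3849983215332), 47.16708755493164) depth z 41.35875467633733
B ((528.4649047851562, -153.62008666992188), (60.322715759277344, 40.05816650390625), 84.97432708740234) depth z 41.217359059143945
pin px 305.0 255.46938775510205 49 [[567.56599419  31.30697414  55.        ]] 914.1840648206008
foot ((565.11669921875, 29.158681869506836), (70.42416381835938, 71.02442169189453), 65.12358856201172)
cup [702.14936643 268.47840464 107.03763272]
pot [ 661.30608583 -277.04351164   41.91715895]
sander [703.17328093 139.71746632  28.9425043 ]
top cam [494.68688164   7.30475291 914.18406482]
side cam [482.69961389 675.595317   810.59744329]
```

View pics/crops.png

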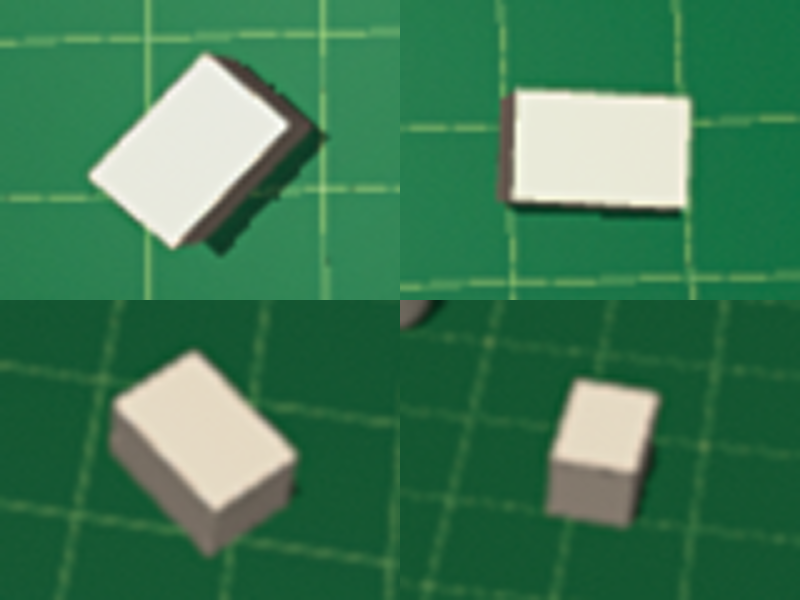

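The crops show plain +y ends on both blocks. That leaves the hole on A's (+x,-y) end, seen as a thin strip in the top view, or on B's -y end, which is hidden. I'll sample A's strip.

```bash
python3 - <<'E'
from h import *
p=np.load("pics/top0rgb.npy").astype(np.float32).mean(-1);np.set_printoptions(linewidth=200)
rect=((496.0,230.8),(40.4,60.4),47.17)
b=cv2.boxPoints(rect);e=[(b[i],b[(i+1)%4]) for i in range(4)];print(b.round(0).tolist())
s=min((x for x in e if np.linalg.norm(x[0]-x[1])<50),key=lambda x:x[0][1]+x[1][1])
for z in(45,40,35,30,25,20,15,10,5,0):
    P=np.array([[*(s[0]+(s[1]-s[0])*k),z] for k in np.linspace(-.05,1.05,13)]);q=proj("top",P).astype(np.float32)
    print(z,cv2.remap(p,q[:,0],q[:,1],1).ravel().round().astype(int))
t=max((x for x in e if np.linalg.norm(x[0]-x[1])>50),key=lambda x:-x[0][0]-x[1][0]) 
print("long")
for z in(40,35,30,25,20,15,10,5,0):
    P=np.array([[*(t[0]+(t[1]-t[0])*k),z] for k in np.linspace(0,1,13)]);q=proj("top",P).astype(np.float32)
    print(z,cv2.remap(p,q[:,0],q[:,1],1).ravel().round().astype(int))
E
```

```text
[[460.0, 237.0], [504.0, 195.0], [532.0, 225.0], [488.0, 266.0]]
45 [ 75 157 178 190 195 186 174 175 179 186 192 176  89]
40 [ 74 114 134 147 153 153 137 129 138 141 150 149  99]
35 [ 75  79 105  98 116 114 106 101  97 107 102 121 106]
30 [ 74  74  82  79  82  88  83  83  76  82  81  90 102]
25 [69 71 73 67 72 70 72 70 68 69 70 77 92]
20 [58 71 68 67 65 67 65 66 65 65 66 74 87]
15 [47 70 67 64 64 65 66 64 64 63 65 77 88]
10 [50 67 63 60 60 64 63 65 61 61 68 80 89]
5 [64 62 63 58 58 59 62 66 60 60 70 81 90]
0 [97 65 68 62 59 59 76 64 69 61 66 81 91]
long
40 [ 97 110 100 100 104 105 101  99 103 103  99  96  79]
35 [92 80 75 73 72 76 76 72 72 74 76 78 74]
30 [84 73 70 70 71 73 72 71 70 72 73 73 73]
25 [84 73 71 71 71 72 71 72 71 73 72 73 74]
20 [85 73 72 72 72 73 72 74 74 73 73 74 72]
15 [87 71 72 72 69 70 70 70 70 70 69 72 66]
10 [89 61 65 64 62 63 65 64 62 65 64 67 55]
5 [90 53 56 57 55 55 58 55 51 54 56 58 59]
0 [82 46 47 49 46 55 49 48 44 47 48 48 69]
```

A's end is evenly shaded, so A is the blank. B, at (528,-154), is drilled, with its hole facing about -y. I'll grip B with the tool tilted 40° so it can be turned 90° comfortably.

```bash
cat >> h.py <<'E'
from scipy.spatial.transform import Rotation as Ro
def cur():
    s=telemetry.observe();q=s["ee_rot"];return Ro.from_quat([q[1],q[2],q[3],q[0]]),np.array(s["ee_pos"]),s
def pose(yawdir,a,y):  # z = yawdir*sin a - up*cos a
    z=np.array([*(np.array(yawdir)*np.sin(a)),-np.cos(a)]);y=np.array(y,float);y/=np.linalg.norm(y)
    return Ro.from_matrix(np.c_[np.cross(y,z),y,z])
def rel(R,p):
    R0,p0,s=cur();print("dr",(R0.inv()*R).as_rotvec().round(4).tolist(),"linear",R0.inv().apply(np.array(p)-p0).round(1).tolist())
E
python3 - <<'E'
from h import *
t=np.radians(84.97);d=np.array([np.cos(t),np.sin(t)])
R=pose(d,np.radians(40),[-d[1],d[0],0]);z=R.as_matrix()[:,2]
g=np.array([528.5-5*d[0],-153.6-5*d[1],27.])
print(R.as_matrix().round(2),g+18.7*z)
rel(R,g+(18.7-110)*z)
E
```

```text
[[-0.07 -1.    0.06]
 [-0.76  0.09  0.64]
 [-0.64 -0.   -0.77]] [ 529.11550616 -146.60690673   12.67496891]
dr [-0.3862, -0.6223, -1.0665] linear [-409.1, 232.9, 133.8]
```

The rows are not in the units I measure in: shifts go in shares of 80 cm and turns go in shares of pi rad. I convert before sending: -409 mm / 800 = -0.5113, 233 mm / 800 = 0.2913, -1.066 rad / 3.1416 = -0.3393.

Emit:
{"api": "servo_tool", "payload": {
  "plan": [
    {"dr":[-0.1229,-0.198,-0.3393],"linear":[-0.5113,0.2913,0.1675],"gripper":85},
    {"dr":[-0.1229,-0.198,-0.3393],"linear":[-0.5113,0.2913,0.1675],"gripper":85},
    {"dr":[-0.1229,-0.198,-0.3393],"linear":[-0.5113,0.2913,0.1675],"gripper":85},
    {"dr":[-0.1229,-0.198,-0.3393],"linear":[-0.5113,0.2913,0.1675],"gripper":85},
    {"dr":[-0.1229,-0.198,-0.3393],"linear":[-0.5113,0.2913,0.1675],"gripper":85},
    {"dr":[-0.1229,-0.198,-0.3393],"linear":[-0.5113,0.2913,0.1675],"gripper":85},
    {"dr":[-0.1229,-0.198,-0.3393],"linear":[-0.5113,0.2913,0.1675],"gripper":85},
    {"dr":[-0.1229,-0.198,-0.3393],"linear":[-0.5113,0.2913,0.1675],"gripper":85},
    {"dr":[-0.1229,-0.198,-0.3393],"linear":[-0.5113,0.2913,0.1675],"gripper":85},
    {"dr":[-0.1229,-0.198,-0.3393],"linear":[-0.5113,0.2913,0.1675],"gripper":85},
    {"dr":[-0.1229,-0.198,-0.3393],"linear":[-0.5113,0.2913,0.1675],"gripper":85},
    {"dr":[-0.1229,-0.198,-0.3393],"linear":[-0.5113,0.2913,0.1675],"gripper":85},
    {"dr":[-0.1229,-0.198,-0.3393],"linear":[-0.5113,0.2913,0.1675],"gripper":85},
    {"dr":[-0.1229,-0.198,-0.3393],"linear":[-0.5113,0.2913,0.1675],"gripper":85},
    {"dr":[-0.1229,-0.198,-0.3393],"linear":[-0.5113,0.2913,0.1675],"gripper":85},
    {"dr":[-0.1229,-0.198,-0.3393],"linear":[-0.5113,0.2913,0.1675],"gripper":85},
    {"dr":[-0.1229,-0.198,-0.3393],"linear":[-0.5113,0.2913,0.1675],"gripper":85},
    {"dr":[-0.1229,-0.198,-0.3393],"linear":[-0.5113,0.2913,0.1675],"gripper":85},
    {"dr":[-0.1229,-0.198,-0.3393],"linear":[-0.5113,0.2913,0.1675],"gripper":85},
    {"dr":[-0.1229,-0.198,-0.3393],"linear":[-0.5113,0.2913,0.1675],"gripper":85}
  ],
  "newtons": 50
}}

```text
time_s: 1.77
ee_pos: [522.8, -218.2, 97.6]
ee_rot: [0.252, -0.635, 0.694, 0.23]
force: [0.0, -0.7, -0.0]
finger_gap: 85.0
gripper_force: 0.0
```

```bash
python3 - <<'E'
from h import *
t=np.radians(84.97);d=np.array([np.cos(t),np.sin(t)])
R=pose(d,np.radians(40),[-d[1],d[0],0]);z=R.as_matrix()[:,2]
g=np.array([528.5-5*d[0],-153.6-5*d[1],27.])
rel(R,g+18.7*z);print(cur()[2]["qpos"].round(2),cur()[1])
E
```

```text
dr [-0.0017, -0.0023, -0.0002] linear [-0.7, 0.2, 111.2]
[-0.48  0.61  0.07 -0.65 -1.39  0.63] [ 522.81795482 -218.17078462   97.6063072 ]
```

In the tool's units: 110 mm / 800 = 0.1375, 105 mm / 800 = 0.1313.

Emit:
{"api": "servo_tool", "payload": {
  "plan": [
    {"dr":[0,0,0],"linear":[0,0,0.0313],"gripper":85},
    {"dr":[0,0,0],"linear":[0,0,0.0625],"gripper":85},
    {"dr":[0,0,0],"linear":[0,0,0.0875],"gripper":85},
    {"dr":[0,0,0],"linear":[0,0,0.1063],"gripper":85},
    {"dr":[0,0,0],"linear":[0,0,0.1213],"gripper":85},
    {"dr":[0,0,0],"linear":[0,0,0.1313],"gripper":85},
    {"dr":[0,0,0],"linear":[0,0,0.1375],"gripper":85},
    {"dr":[0,0,0],"linear":[0,0,0.1375],"gripper":85},
    {"dr":[0,0,0],"linear":[0,0,0.1375],"gripper":60},
    {"dr":[0,0,0],"linear":[0,0,0.1375],"gripper":50},
    {"dr":[0,0,0],"linear":[0,0,0.1375],"gripper":44},
    {"dr":[0,0,0],"linear":[0,0,0.1375],"gripper":38},
    {"dr":[0,0,0],"linear":[0,0,0.1375],"gripper":30},
    {"dr":[0,0,0],"linear":[0,0,0.1375],"gripper":30},
    {"dr":[0,0,0],"linear":[0,0,0.1375],"gripper":30},
    {"dr":[0,0,0],"linear":[0,0,0.1375],"gripper":30},
    {"dr":[0,0,0],"linear":[0,0,0.1375],"gripper":30},
    {"dr":[0,0,0],"linear":[0,0,0.1375],"gripper":30}
  ],
  "newtons": 50
}}

```text
time_s: 3.27
ee_pos: [529.7, -147.9, 13.5]
ee_rot: [0.252, -0.635, 0.693, 0.229]
force: [0.5, -3.4, 5.4]
finger_gap: 39.5
gripper_force: 50.7
```

```bash
python3 - <<'E'
from h import *
R,p,s=cur();t=np.radians(84.97);d=np.array([np.cos(t),np.sin(t),0])
c=R.inv().apply(np.array([528.5,-153.6,22])-p);c[1]=0
h=R.inv().apply(-d);h[1]=0;h/=np.linalg.norm(h);np.savez("grip.npz",c=c,h=h);print(c,h)
E
```

```text
[ -1.01179449   0.         -10.18420254] [ 0.76780173  0.         -0.64068752]
```

In the tool's units: -144 mm / 800 = -0.18, -120 mm / 800 = -0.15.

Emit:
{"api": "servo_tool", "payload": {
  "plan": [
    {"dr":[0,0,0],"linear":[-0.0125,0,-0.015],"gripper":30},
    {"dr":[0,0,0],"linear":[-0.0375,0,-0.045],"gripper":30},
    {"dr":[0,0,0],"linear":[-0.0625,0,-0.075],"gripper":30},
    {"dr":[0,0,0],"linear":[-0.0875,0,-0.105],"gripper":30},
    {"dr":[0,0,0],"linear":[-0.1125,0,-0.135],"gripper":30},
    {"dr":[0,0,0],"linear":[-0.1375,0,-0.165],"gripper":30},
    {"dr":[0,0,0],"linear":[-0.15,0,-0.18],"gripper":30},
    {"dr":[0,0,0],"linear":[-0.15,0,-0.18],"gripper":30}
  ]
}}

```text
time_s: 3.93
ee_pos: [530.4, -148.1, 205.4]
ee_rot: [0.253, -0.637, 0.692, 0.226]
force: [1.0, 0.1, -1.3]
finger_gap: 39.4
gripper_force: 50.3
```

```bash
cat >> h.py <<'E'
def final(foot,az):  # tool pose with hole up, foot centre at foot, tool azimuth az
    g=np.load("grip.npz");c,h=g["c"],g["h"]; y=np.array([0,1.,0])
    # tool axes h, y, n -> world up, ..., choose yaw so that tool z points along az
    n=np.cross(h,y); T=np.c_[h,y,n]; zt=np.array([0,0,1.])
    for sgn in (0,1):
        yw=np.array([-np.sin(az),np.cos(az),0])*(1-2*sgn);hw=np.array([0,0,1.])
        R=Ro.from_matrix(np.c_[hw,yw,np.cross(hw,yw)]@T.T)
        if R.apply(zt)[:2]@[np.cos(az),np.sin(az)]>0: break
    return R,np.array(foot)+[0,0,30]-R.apply(c)
E
python3 - <<'E'
from h import *
R,p=final([565,29,125],np.radians(3));print(R.as_matrix().round(2),p,cur()[2]["qpos"].round(2),cur()[1]);rel(R,p)
R0=cur()[0];g=np.load("grip.npz");print("turn first 90 about tool y only; hole dir now",R0.apply(g["h"]).round(3),"up",R0.inv().apply([0,0,1]).round(3))
E
```

```text
[[ 0.64  0.05  0.77]
 [ 0.03 -1.    0.04]
 [ 0.77  0.   -0.64]] [573.45608776  29.44316478 149.25196604] [-0.38  0.44  0.08 -0.67 -1.47  0.45] [ 530.44241457 -148.07465896  205.35966328]
dr [0.1613, 1.1306, -1.8449] linear [-103.0, -26.8, 158.7]
turn first 90 about tool y only; hole dir now [-0.087 -0.996  0.003] up [-0.639 -0.009 -0.769]
```

In the tool's units: -151 mm / 800 = -0.1888, 101 mm / 800 = 0.1263, -1.845 rad / 3.1416 = -0.5873.

Emit:
{"api": "servo_tool", "payload": {
  "plan": [
    {"dr":[0.0512,0.36,-0.5873],"linear":[-0.1888,-0.0338,0.1263],"gripper":30},
    {"dr":[0.0512,0.36,-0.5873],"linear":[-0.1888,-0.0338,0.1263],"gripper":30},
    {"dr":[0.0512,0.36,-0.5873],"linear":[-0.1888,-0.0338,0.1263],"gripper":30},
    {"dr":[0.0512,0.36,-0.5873],"linear":[-0.1888,-0.0338,0.1263],"gripper":30},
    {"dr":[0.0512,0.36,-0.5873],"linear":[-0.1888,-0.0338,0.1263],"gripper":30},
    {"dr":[0.0512,0.36,-0.5873],"linear":[-0.1888,-0.0338,0.1263],"gripper":30},
    {"dr":[0.0512,0.36,-0.5873],"linear":[-0.1888,-0.0338,0.1263],"gripper":30},
    {"dr":[0.0512,0.36,-0.5873],"linear":[-0.1888,-0.0338,0.1263],"gripper":30},
    {"dr":[0.0512,0.36,-0.5873],"linear":[-0.1888,-0.0338,0.1263],"gripper":30},
    {"dr":[0.0512,0.36,-0.5873],"linear":[-0.1888,-0.0338,0.1263],"gripper":30},
    {"dr":[0.0512,0.36,-0.5873],"linear":[-0.1888,-0.0338,0.1263],"gripper":30},
    {"dr":[0.0512,0.36,-0.5873],"linear":[-0.1888,-0.0338,0.1263],"gripper":30},
    {"dr":[0.0512,0.36,-0.5873],"linear":[-0.1888,-0.0338,0.1263],"gripper":30},
    {"dr":[0.0512,0.36,-0.5873],"linear":[-0.1888,-0.0338,0.1263],"gripper":30},
    {"dr":[0.0512,0.36,-0.5873],"linear":[-0.1888,-0.0338,0.1263],"gripper":30},
    {"dr":[0.0512,0.36,-0.5873],"linear":[-0.1888,-0.0338,0.1263],"gripper":30},
    {"dr":[0.0512,0.36,-0.5873],"linear":[-0.1888,-0.0338,0.1263],"gripper":30},
    {"dr":[0.0512,0.36,-0.5873],"linear":[-0.1888,-0.0338,0.1263],"gripper":30},
    {"dr":[0.0512,0.36,-0.5873],"linear":[-0.1888,-0.0338,0.1263],"gripper":30},
    {"dr":[0.0512,0.36,-0.5873],"linear":[-0.1888,-0.0338,0.1263],"gripper":30}
  ]
}}

```text
time_s: 5.6
ee_pos: [562.5, 41.9, 290.9]
ee_rot: [0.003, 0.938, 0.006, 0.347]
force: [0.5, -0.1, -1.4]
finger_gap: 39.5
gripper_force: 50.9
```

```bash
python3 - <<'E'
from h import *
R,p=final([565,29,125],np.radians(3));print(cur()[2]["qpos"].round(2),cur()[1],p);rel(R,p)
g=np.load("grip.npz");R0,p0,_=cur();c=p0+R0.apply(g["c"]);h=R0.apply(g["h"]);print("centre",c,"hole dir",h.round(3))
T=[]
for n in("top","side"):
    im,d=vision.snapshot(n);np.save(f"pics/{n}1rgb.npy",im);np.save(f"pics/{n}1.npy",d)
    q=proj(n,c+30*h)[0];u,v=q.astype(int);print(n,q, "foot",proj(n,c-30*h))
    T.append(cv2.resize(im[max(v-75,0):v+75,u-100:u+100,::-1],(400,300),interpolation=cv2.INTER_CUBIC))
cv2.imwrite("pics/held.png",np.hstack(T))
E
```

```text
[ 0.24 -0.05 -0.88  1.29 -0.16  0.12] [562.495965    41.89226323 290.92232461] [573.45608776  29.44316478 149.25196604]
dr [0.0381, 0.1664, -0.0243] linear [-84.1, 11.2, 114.7]
centre [555.09590945  41.89821467 297.99203832] hole dir [0.165 0.011 0.986]
top [288.85738872 242.6518992 ] foot [[292.37767087 255.31276747]]
side [341.16528085 148.33355727] foot [[345.49445137 175.54707753]]
```

View pics/held.png

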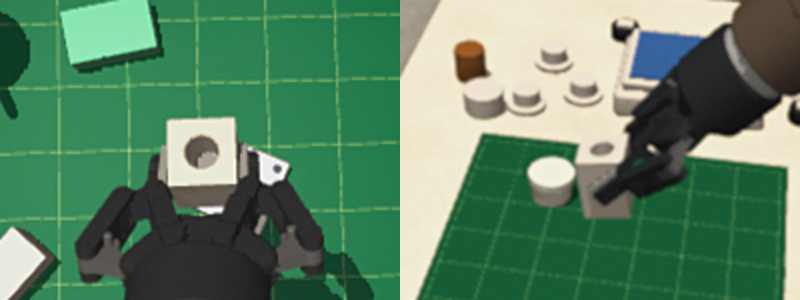

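The picture shows the hole facing up, so the drilled block is the one in the gripper. The wrist is at its j5 limit (-0.16), so I'll fit a small kinematic model and find a reachable azimuth for the tool.

```bash
cat > kin.py <<'E'
from h import *
from scipy.optimize import least_squares
q_=lambda w,x,y,z:Ro.from_quat([x,y,z,w])
D=[([-.9424,.3855,.0067,-.0004,-1.1940,-.2586],[225.7,-582.25,230.32],q_(-.00024,-.18374,.98298,.00098)),
([-.48,.61,.07,-.65,-1.39,.63],[522.82,-218.17,97.61],q_(.252,-.635,.694,.23)),
([-.38,.44,.08,-.67,-1.47,.45],[530.44,-148.07,205.36],q_(.253,-.637,.692,.226)),
([.24,-.05,-.88,1.29,-.16,.12],[562.5,41.9,290.9],q_(.003,.938,.006,.347))]
e=lambda a,x:Ro.from_euler(a,x)
def fk(q,P,s4,s6,C=None):
    a1,d1,L2,a3,L4,d6=P;R1=e('z',q[0]);R2=R1*e('y',q[1]);R3=R2*e('y',-q[2]);R4=R3*e('x',s4*q[3])*e('y',-q[4]);R6=R4*e('x',s6*q[5])
    return R1.apply([a1,0,d1])+R2.apply([0,0,L2])+R3.apply([L4,0,a3])+R4.apply([d6,0,0]),(R6*C if C else R6)
best=None
for s4 in(1,-1):
  for s6 in(1,-1):
    f=least_squares(lambda P:np.r_[np.concatenate([fk(q,P,s4,s6)[0]-p for q,p,_ in D]),.005*(P-np.array([0,400,450,0,450,200]))],[0,400,450,0,450,200])
    C=fk(D[0][0],f.x,s4,s6)[1].inv()*D[0][2]
    re=[np.degrees((fk(q,f.x,s4,s6,C)[1].inv()*R).magnitude()).round(1) for q,p,R in D]
    sc=np.sqrt(2*f.cost)+sum(re)
    if best is None or sc<best[0]:best=(sc,f.x,s4,s6,C,re)
lo=np.array([-3.14,-1.21,-1.07,-3.16,-2.99,-3.1]);hi=np.array([3.14,2.06,1.41,2.05,-.16,3.1])
def ik(R,p,q0):
    P,s4,s6,C=best[1:5]
    def g(q):
        a,b=fk(q,P,s4,s6,C);return np.r_[(a-p)/100,(b.inv()*R).as_rotvec()]
    f=least_squares(g,np.clip(q0,lo+.01,hi-.01),bounds=(lo,hi));return f.x,np.abs(f.fun).max()
E
python3 - <<'E'
from kin import *
print(best[0],best[1].round(0),best[2:4],best[5])
q0=cur()[2]["qpos"]
for az in(-20,-40,-60,-75,-90,20,40,60,90):
  for z in(165,53):
    R,p=final([565,29,z],np.radians(az));o=[]
    for s in (q0,D[2][0],[0,.6,-.3,1.7,-.8,-.5],[0,.6,-.3,-1.7,-.8,1]):
        q,er=ik(R,p,s)
        if er<.02:o.append(tuple(q.round(2)))
    print(az,z,set(o))
E
```

```text
217.219517770664 [561.  79. 243. -43. -68. 113.] (-1, -1) [np.float64(0.0), np.float64(0.4), np.float64(0.6), np.float64(0.4)]
-20 165 {(np.float64(0.11), np.float64(-0.05), np.float64(0.24), np.float64(0.4), np.float64(-1.08), np.float64(1.07))}
-20 53 set()
-40 165 {(np.float64(0.16), np.float64(0.01), np.float64(0.31), np.float64(0.65), np.float64(-1.27), np.float64(0.72))}
-40 53 set()
-60 165 {(np.float64(0.18), np.float64(0.12), np.float64(0.39), np.float64(0.81), np.float64(-1.49), np.float64(0.43))}
-60 53 set()
-75 165 {(np.float64(0.19), np.float64(0.22), np.float64(0.41), np.float64(0.88), np.float64(-1.64), np.float64(0.2))}
-75 53 set()
-90 165 {(np.float64(0.19), np.float64(0.33), np.float64(0.41), np.float64(0.88), np.float64(-1.76), np.float64(-0.06))}
-90 53 set()
20 165 {(np.float64(0.0), np.float64(-0.07), np.float64(0.22), np.float64(-0.31), np.float64(-1.04), np.float64(1.96))}
20 53 set()
40 165 {(np.float64(-0.04), np.float64(-0.01), np.float64(0.29), np.float64(-0.59), np.float64(-1.21), np.float64(2.33))}
40 53 set()
60 165 {(np.float64(-0.07), np.float64(0.08), np.float64(0.37), np.float64(-0.77), np.float64(-1.43), np.float64(2.63))}
60 53 set()
90 165 {(np.float64(-0.09), np.float64(0.28), np.float64(0.41), np.float64(-0.88), np.float64(-1.72), np.float64(3.1))}
90 53 set()
```

```bash
python3 - <<'E'
s=open("kin.py").read()
s=s.replace("a1,d1,L2,a3,L4,d6=P","a1,d1,L2,a3,L4,d6,y1,x2,y6=P").replace("[a1,0,d1]","[a1,y1,d1]").replace("[0,0,L2]","[x2,0,L2]").replace("[d6,0,0]","[d6,y6,0]")
s=s.replace("np.array([0,400,450,0,450,200]))],[0,400,450,0,450,200])","np.array([0,400,450,0,450,200,0,0,0]))],[0,400,450,0,450,200,0,0,0])")
open("kin.py","w").write(s)
E
cat > t.py <<'E'
from kin import *
print(best[0],best[1].round(0),best[2:4],best[5],[(fk(q,*best[1:4])[0]-p).round(0).tolist() for q,p,_ in D])
if best[0]<30:
 q0=cur()[2]["qpos"]
 for az in(-20,-40,-60,-75,-90,20,40,60,90):
  for z in(165,53):
    R,p=final([565,29,z],np.radians(az));o=[]
    for s in (q0,D[2][0],[0,.6,-.3,1.7,-.8,-.5],[0,.6,-.3,-1.7,-.8,1]):
        q,er=ik(R,p,s)
        if er<.02:o.append(str(q.round(2)))
    print(az,z,set(o))
E
python3 t.py
```

```text
3.979218590974272 [  -6.  153.  570.    5.  419.  298.   -5.    5. -155.] (-1, -1) [np.float64(0.0), np.float64(0.4), np.float64(0.6), np.float64(0.4)] [[0.0, 0.0, 0.0], [1.0, 1.0, 0.0], [-0.0, -1.0, -0.0], [0.0, -0.0, -0.0]]
-20 165 set()
-20 53 set()
-40 165 {'[ 0.36  0.22 -0.96  1.72 -0.75 -1.06]'}
-40 53 set()
-60 165 {'[ 0.58  0.33 -0.78  1.17 -0.98 -1.01]'}
-60 53 {'[ 0.5   0.5  -0.89  1.44 -0.89 -1.33]'}
-75 165 {'[ 0.62  0.41 -0.61  0.9  -1.15 -1.01]'}
-75 53 {'[ 0.59  0.57 -0.72  1.05 -1.   -1.25]'}
-90 165 {'[ 0.62  0.49 -0.43  0.7  -1.32 -1.04]'}
-90 53 {'[ 0.61  0.64 -0.53  0.77 -1.14 -1.2 ]'}
20 165 {'[ 0.12  0.13 -0.47 -0.99 -0.21  2.69]'}
20 53 set()
40 165 {'[-0.08  0.2  -0.33 -1.07 -0.64  3.1 ]'}
40 53 set()
60 165 set()
60 53 set()
90 165 {'[-0.15  0.47  0.03 -0.88 -1.41 -2.71]'}
90 53 {'[-0.16  0.61 -0.04 -0.91 -1.28 -2.53]'}
```

```bash
python3 - <<'E'
from kin import *
P,s4,s6,C=best[1:5]
for az in(-60,-75,-90):
    R,p=final([565,29,53],np.radians(az));q,er=ik(R,p,[.6,.5,-.7,1,-1,-1.2])
    f=lambda d,y:fk(q,[*P[:5],d,P[6],P[7],y],s4,s6)[0].round()
    print(az,er,"wrist",f(0,0),"elbow corner",f(0,P[8]),f(P[5],0),f(150,P[8]),"tcp",f(P[5],P[8]))
R,p=final([565,29,125],np.radians(-75));rel(R,p)
# waypoint check: straight slerp feasibility
R0,p0,s=cur();q=s["qpos"];rv=(R0.inv()*R).as_rotvec()
for k in np.linspace(.1,1,10):
    q,er=ik(R0*Ro.from_rotvec(rv*k),p0+(p+[0,0,60]-p0)*k,q);print(k.round(1),round(er,3),q.round(2))
rel(R,p+[0,0,60])
E
```

```text
-60 7.27482074580621e-11 wrist [313. 165. 240.] elbow corner [455. 220. 268.] [427. -33.  49.] [512. 120. 172.] tcp [569.  22.  77.]
-75 2.0605739337042904e-15 wrist [358. 234. 230.] elbow corner [508. 242. 268.] [417.  13.  39.] [538. 131. 172.] tcp [567.  21.  77.]
-90 3.4258018644095495e-10 wrist [420. 285. 225.] elbow corner [565. 249. 268.] [420.  56.  35.] [565. 134. 172.] tcp [565.  21.  77.]
dr [-0.9354, 0.1339, 0.9268] linear [-91.0, 20.2, 111.8]
0.1 0.0 [ 0.21 -0.04 -0.9   1.53 -0.23 -0.2 ]
0.2 0.0 [ 0.27 -0.01 -0.9   1.54 -0.36 -0.36]
0.3 0.0 [ 0.35  0.03 -0.9   1.49 -0.5  -0.47]
0.4 0.0 [ 0.43  0.07 -0.88  1.41 -0.63 -0.57]
0.5 0.0 [ 0.49  0.12 -0.85  1.32 -0.75 -0.66]
0.6 0.0 [ 0.54  0.17 -0.82  1.23 -0.85 -0.73]
0.7 0.0 [ 0.58  0.22 -0.77  1.14 -0.94 -0.8 ]
0.8 0.0 [ 0.61  0.28 -0.72  1.05 -1.03 -0.86]
0.9 0.0 [ 0.62  0.33 -0.66  0.97 -1.11 -0.92]
1.0 0.0 [ 0.63  0.39 -0.59  0.89 -1.18 -0.97]
dr [-0.9354, 0.1339, 0.9268] linear [-51.8, 20.6, 66.4]
```

In the tool's units: 66 mm / 800 = 0.0825, -52 mm / 800 = -0.065, -0.935 rad / 3.1416 = -0.2976.

Emit:
{"api": "servo_tool", "payload": {
  "plan": [
    {"dr":[-0.2976,0.0427,0.2951],"linear":[-0.065,0.0263,0.0825],"gripper":30},
    {"dr":[-0.2976,0.0427,0.2951],"linear":[-0.065,0.0263,0.0825],"gripper":30},
    {"dr":[-0.2976,0.0427,0.2951],"linear":[-0.065,0.0263,0.0825],"gripper":30},
    {"dr":[-0.2976,0.0427,0.2951],"linear":[-0.065,0.0263,0.0825],"gripper":30},
    {"dr":[-0.2976,0.0427,0.2951],"linear":[-0.065,0.0263,0.0825],"gripper":30},
    {"dr":[-0.2976,0.0427,0.2951],"linear":[-0.065,0.0263,0.0825],"gripper":30},
    {"dr":[-0.2976,0.0427,0.2951],"linear":[-0.065,0.0263,0.0825],"gripper":30},
    {"dr":[-0.2976,0.0427,0.2951],"linear":[-0.065,0.0263,0.0825],"gripper":30},
    {"dr":[-0.2976,0.0427,0.2951],"linear":[-0.065,0.0263,0.0825],"gripper":30},
    {"dr":[-0.2976,0.0427,0.2951],"linear":[-0.065,0.0263,0.0825],"gripper":30},
    {"dr":[-0.2976,0.0427,0.2951],"linear":[-0.065,0.0263,0.0825],"gripper":30},
    {"dr":[-0.2976,0.0427,0.2951],"linear":[-0.065,0.0263,0.0825],"gripper":30},
    {"dr":[-0.2976,0.0427,0.2951],"linear":[-0.065,0.0263,0.0825],"gripper":30},
    {"dr":[-0.2976,0.0427,0.2951],"linear":[-0.065,0.0263,0.0825],"gripper":30},
    {"dr":[-0.2976,0.0427,0.2951],"linear":[-0.065,0.0263,0.0825],"gripper":30},
    {"dr":[-0.2976,0.0427,0.2951],"linear":[-0.065,0.0263,0.0825],"gripper":30},
    {"dr":[-0.2976,0.0427,0.2951],"linear":[-0.065,0.0263,0.0825],"gripper":30},
    {"dr":[-0.2976,0.0427,0.2951],"linear":[-0.065,0.0263,0.0825],"gripper":30},
    {"dr":[-0.2976,0.0427,0.2951],"linear":[-0.065,0.0263,0.0825],"gripper":30}
  ]
}}

```text
time_s: 7.28
ee_pos: [567.1, 19.7, 209.4]
ee_rot: [0.258, 0.719, -0.551, 0.336]
force: [-0.1, -0.2, -1.2]
finger_gap: 39.3
gripper_force: 50.9
```

```bash
cat > t2.py <<'E'
import sys
from h import *
R,p=final([565,29,float(sys.argv[1])],np.radians(-75));R0,p0,s=cur();print(s["qpos"].round(2),p0.round(1),s["force"].round(2));rel(R,p)
g=np.load("grip.npz");print("foot",(p0+R0.apply(g["c"]-30*g["h"])).round(1),"hole dir",R0.apply(g["h"]).round(3),"down",R0.inv().apply([0,0,-1]).round(3))
E
python3 t2.py 90
```

```text
[ 0.62  0.39 -0.59  0.89 -1.18 -0.97] [567.1  19.7 209.4] [-0.07 -0.22 -1.18]
dr [0.0004, 0.0005, 0.0001] linear [-73.7, -0.5, 60.2]
foot [564.9  27.9 185.2] hole dir [ 0. -0.  1.] down [-0.767 -0.     0.641]
```

Now I'll look at the block's actual pose before pressing, both its tilt and where its foot lies over the pin, measured from top depth and side view.

```bash
python3 - <<'E'
from h import *
R0,p0,s=cur();g=np.load("grip.npz");c=p0+R0.apply(g["c"])
im,d=vision.snapshot("top");X=cloud("top",d);cv2.imwrite("pics/top2.png",im[...,::-1])
m=((im.min(-1)>110)&(np.abs(X[...,2]-c[2]-30)<14)&(np.hypot(X[...,0]-c[0],X[...,1]-c[1])<45)).astype(np.uint8)
k=max(cv2.findContours(m,0,1)[0],key=cv2.contourArea)[:,0];P=X[m>0]
n=np.linalg.svd(P-P.mean(0),full_matrices=False)[2][2];n*=np.sign(n[2])
zt=np.median(P[:,2]);print("model top",c+[0,0,30],"seen z",zt,"normal",n.round(3),cv2.minAreaRect(ray("top",k,zt)[:,:2].astype(np.float32)))
im2,d2=vision.snapshot("side")
q=proj("side",c)[0];u,v=q.astype(int);u0,v0=u-70,v-60
pin=proj("side",[565,29,55])[0];print("side px centre",q,"pin exp",pin)
sc=4;o=cv2.resize(im2[v-70:v+80,u-100:u+100,::-1],(800,600),interpolation=cv2.INTER_CUBIC)
for w in([565,29,55],c-[0,0,30],c+[0,0,30]):
    a=((proj("side",w)[0]-[u-100,v-70])*4).astype(int);cv2.circle(o,tuple(map(int,a)),4,(0,0,255),-1)
cv2.imwrite("pics/side2.png",o)
E
```

```text
model top [564.87214515  27.85778791 245.18753413] seen z 245.23286780298238 normal [0.006 0.036 0.999] ((567.4296264648438, 29.411062240600586), (45.966522216796875, 39.90085220336914), 14.78786849975586)
side px centre [337.6347837  191.47462086] pin exp [335.22272993 246.88288723]
```

View pics/side2.png

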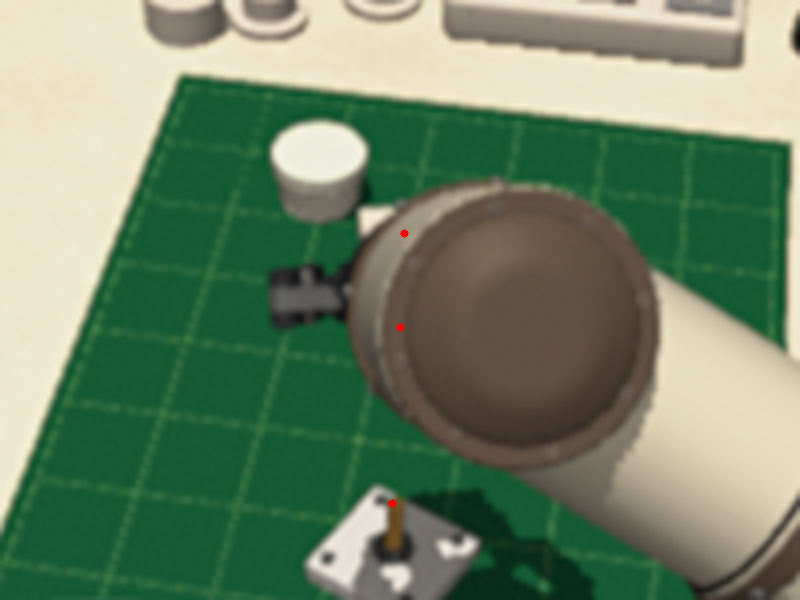

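The pin top in the image matches the expected point within about 2 mm. The block sits as modelled, with a tilt of about 2°. Descending to just above the pin.

In the tool's units: -94 mm / 800 = -0.1175, -89 mm / 800 = -0.1113.

Emit:
{"api": "servo_tool", "payload": {
  "plan": [
    {"dr":[0,0,0],"linear":[-0.0188,0,0.0163],"gripper":30},
    {"dr":[0,0,0],"linear":[-0.0413,0,0.035],"gripper":30},
    {"dr":[0,0,0],"linear":[-0.0625,0,0.0525],"gripper":30},
    {"dr":[0,0,0],"linear":[-0.0825,0,0.0688],"gripper":30},
    {"dr":[0,0,0],"linear":[-0.1,0,0.0838],"gripper":30},
    {"dr":[0,0,0],"linear":[-0.1113,0,0.0925],"gripper":30},
    {"dr":[0,0,0],"linear":[-0.1175,0,0.0988],"gripper":30},
    {"dr":[0,0,0],"linear":[-0.1175,0,0.0988],"gripper":30},
    {"dr":[0,0,0],"linear":[-0.1175,0,0.0988],"gripper":30}
  ]
}}

```text
time_s: 8.13
ee_pos: [567.9, 20.1, 86.6]
ee_rot: [0.258, 0.719, -0.551, 0.336]
force: [0.4, 1.0, -0.3]
finger_gap: 39.6
gripper_force: 51.0
```

```bash
python3 t2.py 55
```

```text
[ 0.59  0.56 -0.71  1.04 -1.   -1.23] [567.9  20.1  86.6] [ 0.4  1.  -0.3]
dr [0.0003, 0.0002, 0.0002] linear [-6.2, 0.5, 4.0]
foot [565.7  28.2  62.3] hole dir [ 0. -0.  1.] down [-0.768 -0.     0.641]
```

In the tool's units: -8.8 mm / 800 = -0.011, 7.4 mm / 800 = 0.0093.

Emit:
{"api": "servo_tool", "payload": {
  "plan": [
    {"dr":[0,0,0],"linear":[-0.0019,0,0.0016],"gripper":30},
    {"dr":[0,0,0],"linear":[-0.0038,0,0.0033],"gripper":30},
    {"dr":[0,0,0],"linear":[-0.0058,0,0.0048],"gripper":30},
    {"dr":[0,0,0],"linear":[-0.0068,0,0.0056],"gripper":30},
    {"dr":[0,0,0],"linear":[-0.0078,0,0.0064],"gripper":30},
    {"dr":[0,0,0],"linear":[-0.0086,0,0.0073],"gripper":30},
    {"dr":[0,0,0],"linear":[-0.0096,0,0.008],"gripper":30},
    {"dr":[0,0,0],"linear":[-0.0106,0,0.0089],"gripper":30},
    {"dr":[0,0,0],"linear":[-0.011,0,0.0093],"gripper":30},
    {"dr":[0,0,0],"linear":[-0.011,0,0.0093],"gripper":30},
    {"dr":[0,0,0],"linear":[-0.011,0,0.0093],"gripper":30},
    {"dr":[0,0,0],"linear":[-0.011,0,0.0093],"gripper":30}
  ]
}}

```text
time_s: 9.13
ee_pos: [568.0, 20.3, 75.0]
ee_rot: [0.258, 0.719, -0.551, 0.336]
force: [-0.1, 1.6, 3.7]
finger_gap: 39.4
gripper_force: 51.3
```

```bash
python3 t2.py 50
```

```text
[ 0.58  0.58 -0.72  1.06 -0.99 -1.26] [568.   20.3  75. ] [-0.11  1.57  3.65]
dr [-0.0003, 0.0003, 0.0001] linear [-1.0, 0.7, -0.0]
foot [565.8  28.5  50.7] hole dir [-0. -0.  1.] down [-0.768  0.     0.641]
```

The wrist force rose by about 4–5 N at a foot height of about 51 mm, so the pin has dipped about 4–6 mm. I'll hold briefly, then lift.

In the tool's units: 92 mm / 800 = 0.115, 90 mm / 800 = 0.1125.

Emit:
{"api": "servo_tool", "payload": {
  "plan": [
    {"dr":[0,0,0],"linear":[0,0,0],"gripper":30},
    {"dr":[0,0,0],"linear":[0,0,0],"gripper":30},
    {"dr":[0,0,0],"linear":[0,0,0],"gripper":30},
    {"dr":[0,0,0],"linear":[0.005,0,-0.0041],"gripper":30},
    {"dr":[0,0,0],"linear":[0.015,0,-0.0125],"gripper":30},
    {"dr":[0,0,0],"linear":[0.0313,0,-0.0263],"gripper":30},
    {"dr":[0,0,0],"linear":[0.05,0,-0.0413],"gripper":30},
    {"dr":[0,0,0],"linear":[0.07,0,-0.0588],"gripper":30},
    {"dr":[0,0,0],"linear":[0.09,0,-0.075],"gripper":30},
    {"dr":[0,0,0],"linear":[0.105,0,-0.0875],"gripper":30},
    {"dr":[0,0,0],"linear":[0.1125,0,-0.0938],"gripper":30},
    {"dr":[0,0,0],"linear":[0.115,0,-0.0963],"gripper":30},
    {"dr":[0,0,0],"linear":[0.115,0,-0.0963],"gripper":30},
    {"dr":[0,0,0],"linear":[0.115,0,-0.0963],"gripper":30},
    {"dr":[0,0,0],"linear":[0.115,0,-0.0963],"gripper":30},
    {"dr":[0,0,0],"linear":[0.115,0,-0.0963],"gripper":30},
    {"dr":[0,0,0],"linear":[0.115,0,-0.0963],"gripper":30}
  ]
}}

```text
time_s: 10.55
ee_pos: [567.6, 20.1, 194.0]
ee_rot: [0.259, 0.719, -0.551, 0.336]
force: [-0.3, -0.9, -1.1]
finger_gap: 39.1
gripper_force: 51.2
```

```bash
python3 t2.py 170; python3 - <<'E'
from h import *
im,d=vision.snapshot("top");X=cloud("top",d)
R0,p0,s=cur();g=np.load("grip.npz");c=p0+R0.apply(g["c"])
m=(im.min(-1)>110)&(np.abs(X[...,2]-c[2]-30)<14)&(np.hypot(X[...,0]-c[0],X[...,1]-c[1])<45)
P=X[m];n=np.linalg.svd(P-P.mean(0),full_matrices=False)[2][2];print("top z",np.median(P[:,2]),c[2]+30,n.round(3),abs(s["dq"]).max())
u,v=proj("top",c+[0,0,30])[0].astype(int);cv2.imwrite("pics/end.png",cv2.resize(im[v-75:v+75,u-100:u+100,::-1],(600,450)))
E
```

```text
[ 0.62  0.41 -0.61  0.9  -1.15 -1.  ] [567.6  20.1 194. ] [-0.27 -0.9  -1.09]
dr [0.0015, -0.0001, 0.0015] linear [-0.3, 0.2, -0.8]
foot [565.3  28.3 169.7] hole dir [0.002 0.001 1.   ] down [-0.768 -0.002  0.641]
top z 229.65682020625383 229.8726355611114 [0.012 0.034 0.999] 0.003668706823741588
```

View pics/end.png

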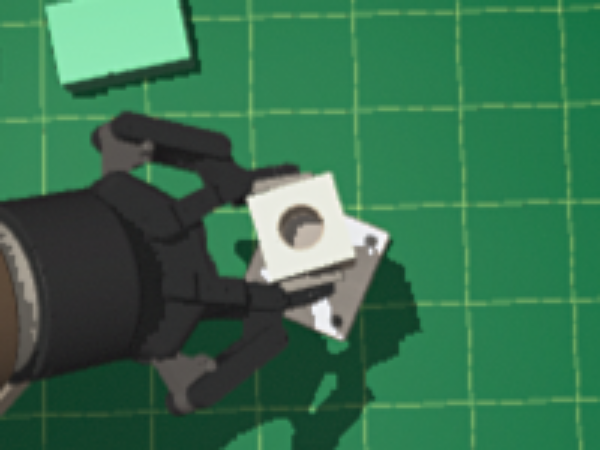

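The picture shows the block held upright with its hole up at about (300,228), and the sander undisturbed. Handing in.

```bash
python3 -c "
from bench import job;print(job.job_done())"
```

```text
the job is handed in; nothing more can be done
None
```

I pressed the drilled block's closed end on the spring pin (wrist force up about 4–5 N, pin dip estimated at 4–6 mm), lifted it off and handed the job in with it held still, hole up within about 2°, its foot about 17 cm up; the hand-in gave no verdict.

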